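Hold the food pusher down in the grater's feed chute

TASK

Get the electric table grater ready to run: slide the cover fully off the feed chute, take the slim food pusher that fits the chute (not the wide one) and push it down through the slot until its collar is down at the chute's rim, against the sprung safety plate inside. Finish while still gripping the pusher by its handle and holding it down there (the spring lifts it again if you let go), with the cover still open. Leave the wide pusher, the bowl, the tub and the hand grater where they are.

Things in the scene. Friction and masses are not known exactly. Their poses are not given: they have to be found in the camera images.
- grater: Electric table grater, white plastic, fixed to the table. Origin on the table under the centre of its feed chute; axes as slot. Housing 200 (x) x 150 (y) x 80 mm high; round outlet at its +x end to x = 145 mm; the chute stands on top up to 170 mm. Two thin steel rails at rim height carry the cover and reach 104 mm to +y.
- slot (a point): Centre of the feed chute's mouth, level with its rim, 170 mm above the table. The vertical slot is 60 mm along this point's x and 28 mm along its y: 2 mm clearance on every side of the slim pusher. Its top 6 mm flare out at 45 degrees to 72 x 40 mm. The chute is 84 x 52 mm outside. Axes: z up, x along the slot, y the way the cover slides open.
- cover (a joint): How far the grey chute cover has been slid off, m: 0 = shut, 0.070 = fully open (end stop), towards +y of slot, level. Starts at 0 to 0.012. It stays on its rails, resists with about 3 N of friction and stays where it is left.
- cover_grip (a point): Centre of the cover's upright grip rib, 25 mm above the rim; moves with the cover. Axes as slot. The rib is 44 mm long (x), 14 mm thick (y, the way it slides), and stands from 8 to 42 mm above the rim; the cover plate under it is 88 x 56 mm, its upper face 8 mm above the rim.
- plate (a joint): How far the sprung steel safety plate inside the chute is pressed down, m: 0 = up (its face 60 mm below the rim), 0.016 = bottom; about 0.015 with the slim pusher's collar on the rim. Spring force 4 N at first, plus 0.4 N per mm; it lifts the pusher again if that is let go.
- pusher: Slim food pusher, grey plastic, loose, about 120 g, standing upright. Origin: centre of its foot's underside. Blade 56 (x) x 24 (y) mm, from the foot to 75 mm up; collar 84 x 52 mm, 75 to 81 mm up; handle on top: upright bar 50 mm long (x), 18 mm thick (y), to 122 mm up. z up. A half turn about z makes no difference.
- wide_pusher: Wide food pusher of another machine, same grey plastic, heights and handle, but blade 66 x 46 mm and collar 90 x 70 mm: it does not fit. Origin: centre of its foot. It and the slim pusher stand 11 to 24 cm apart, in either of two places. Leave it alone.
- bowl: Cream plastic bowl, 150 mm across, 75 mm high, on the far side. Origin: centre of its underside. Leave alone.
- tub: Closed round tub, 92 mm across, 62 mm high, on the far side. Origin: centre of its underside. Leave alone.
- cone_grater: Steel cone-shaped hand grater with a black knob, 90 mm across at the foot, 208 mm high, standing on the far left. Origin: centre of its underside. Leave alone.
There are look-alikes about, which are no part of the job. What is shaped like the pusher but pink or purple is not meant.

How it is judged:
By the outcome, as a careful person would: the job done as asked, in the order asked, and still so for the second after the job is handed in, while the arm keeps its last pose, push and grip.
It also fails if it takes over 58 s, if anything falls off the work surface, if the arm or the gripper's body presses on something with over 40 N, if the wrist force passes 120 N, or if a joint passes its speed limit or range.

ROBOT

A 6-joint arm with a two-finger parallel gripper is mounted at the origin on the work surface. World frame = base frame: x ahead of the robot, y to its left, z up, the work surface at z = 0. Lengths are in m, angles in rad, forces in N, time in s.
With the tool pointing down it reaches from about 0.375 to 0.825 m from the base axis. Payload 5.5 kg.
Tool frame: the origin (TCP) lies at the very end of the fingers, on their centre line; the grasp point (between the pads) lies 19 mm behind it (r.pinch_z is the distance from the TCP to the grasp point, in m); z points along the fingers, y is the direction in which the jaws open and shut (so a half turn about z gives the same grasp; the last joint's range is limited). The gripper opens to 85 mm and grips with 20 to 120 N. Pads are 22 mm wide; open, the fingers measure 114 mm over their backs; the gripper's body (76 mm by 85 mm) begins 54 mm behind the grasp point. The pads swing forward as they close: fully open they stand 13 mm farther back than shut.
Start: joints at [1.159, 0.314, -0.047, 1.21, 0, 1.571], TCP at [0.24, 0.55, 0.231] pointing down, gripper open.
Joint ranges: [-2.67, 2.67], [-0.69, 1.73], [-1.03, 1.25], [-2.08, 2.16], [-1.42, 1.45], [-3.14, 3.14]. Speed limits (rad/s): [2.39, 2.39, 3.01, 3.14, 3.14, 3.14].

INTERFACE

Orientations are given as a unit quaternion [x, y, z, w].
In Python, from cell import r, eyes, boxes_of, cut_out gives the robot as it stands. The module is installed in compiled form; this text tells all that it offers.
- The arm moves only by the shell command python3 -m jog 'ROWS' [FORCE]. ROWS is JSON, a list of rows, each an object with "claw": the gripper command: -1 is shut, 1 is fully open, values between are in proportion; "xyz": the shift along the world's x, y, z in m, a list of three; "rot": the turn, a rotation vector about the world's x, y, z in degrees, a list of three. A call has exactly 5 rows; each row shifts and turns the commanded pose from where the row before left it; what a row does not reach is not made up. A row lasts 1/8 s, in which the tool goes at most 62.5 mm and 10.7 degrees, less where a joint would pass 70% of its speed; a pose out of reach is approached as far as the arm can. A call with a gripper value outside its range is refused whole. The fingers move at their own pace and stop on an object; FORCE is the grip in N (left out, the last holds). Time passes only in rows, so rows that do not move let the fingers close, or fill a call up. It gives the time, the measured TCP pose, the force and the opening at its end, in the units of the state.
- r.get_state(): the state, without advancing time (a new reading comes with each control period).
- eyes.capture(name): name is "scene" or "top" or "wrist"; returns (picture, depth): 400x640x3 uint8, red, green, blue; 400x640 float32, m along the optical axis (not along the pixel's ray), 0 where there is no reading.
- eyes.camera_params(name): a dict with "mtx" (3x3 intrinsics, pixels), "k1" (the pictures are not rectified: a ray, as slopes to the right and down, at radius r is drawn at 1 + k1 r^2 times it, then the intrinsics apply), "cam_to_world" (4x4, takes a point from camera to world coordinates). Camera axes: x right, y down, z forward; pixel columns grow to the right and rows downward; lengths in m; the calibration is good to about 2 mm. A picture is of the moment at which its call begins: read the wrist's pose just before it. camera_params takes no time and is no camera call; for the wrist camera it gives the pose at the moment of the call.
- r.job_done(): hands the job in, once; it reports no verdict.
Trained networks look in the newest picture that a camera, given by its name, has taken for a name from the list of things; names that differ only in an ending like _2 or _b are one class to them, and where a whole thing is asked for, a point or a joint stands for the part that bears it (a point fixed in the world has none). Each returns a list of dicts, best first, with "score" (0 to 1); they miss things now and then, are a little off and sometimes report something else, mostly with a low value. They report only what shows in the picture. A call takes as long as a camera call. They do not tell look-alikes from the thing itself.
- boxes_of(camera, thing): "at" ([column, row] in pixels, amid what is visible of it).
- cut_out(camera, thing): "mask" (400x640 bool, what is visible of it) and "at" ([column, row] in pixels, amid what is visible of it).
The state is a dict: "t": time; "joint_positions": joint angles; "qvel": joint speeds; "joint_efforts": joint torques, N m; "eef_pos": TCP position; "ee_rot": TCP orientation; "contact_force": force on the tool from outside, world axes, zero at the start; "ft_torque": the same for the moment, N m; "finger_gap": finger opening in m.
Only numpy, scipy, OpenCV 4.12 (cv2) and the standard library are available. Lean on these libraries where they do the work, as an engineer would, in place of code of your own. Each camera call takes 0.05 s, during which the arm holds its last target. There are 200 camera calls.

## Working session

There is one attempt and no reset: what is moved stays moved. The work goes in short steps, Python scripts to look and compute and a shell command to move; the robot and the scene stay as the last step left them, time stands still between calls to the robot, and variables do not carry over. Pictures are saved under pics/ and viewed, about 8 in all and at most 12, crops included, and the job is handed in when it is done.

```bash
mkdir -p pics; cat > h.py <<'E'
import numpy as np, cv2
from cell import r, eyes, boxes_of, cut_out
def cloud(name, d, P=None):
    P=P or eyes.camera_params(name); K=np.array(P["mtx"]); k1=P["k1"]
    u,v=np.meshgrid(np.arange(640),np.arange(400))
    pts=np.stack([u,v],-1).reshape(-1,1,2).astype(np.float64)
    n=cv2.undistortPoints(pts,K,np.array([k1,0,0,0.]))[:,0]
    z=d.reshape(-1,1); c=np.hstack([n*z,z,np.ones_like(z)])
    w=(c@np.array(P["cam_to_world"]).T)[:,:3].reshape(400,640,3)
    w[d<=0]=np.nan
    return w
def save(n,img): cv2.imwrite("pics/"+n,img[:,:,::-1])
E
python3 - <<'E'
from h import *
print(r.get_state())
out=[]
for c in("scene","top"):
    im,d=eyes.capture(c); w=cloud(c,d); np.savez(f"{c}.npz",im=im,w=w); out.append(im)
    for t in("grater","cover_grip","pusher","wide_pusher"):
        for o in cut_out(c,t)[:4]:
            p=w[o["mask"]]; p=p[~np.isnan(p[:,0])]
            if len(p)==0: continue
            m=o["mask"]; print(c,t,round(o["score"],2),np.round(o["at"]),m.sum(),"med",np.median(p,0).round(3),"lo",np.percentile(p,2,0).round(3),"hi",np.percentile(p,98,0).round(3), im[m].mean(0).round())
save("a.png",cv2.resize(np.vstack(out),(480*1,600)))
E
```

```text
{'t': 0.0, 'joint_positions': array([ 1.15897453e+00,  3.14233870e-01, -4.81149061e-02,  1.21017709e+00,
       -2.89190177e-05,  1.57082021e+00]), 'qvel': array([ 5.33520768e-04,  2.07658995e-04, -6.86461643e-05, -2.53685477e-05,
       -1.64533797e-03, -1.34584553e-03]), 'joint_efforts': array([-8.52345011e-05, -5.39595973e+01,  3.39742398e+01,  1.89940073e-02,
       -2.13218392e-06, -9.24277998e-06]), 'eef_pos': array([0.23994069, 0.54929227, 0.23041414]), 'ee_rot': array([ 2.04470503e-01,  9.78872344e-01, -8.49459149e-04, -1.62645517e-04]), 'contact_force': array([-0.0131416 , -0.72543918,  0.37661423]), 'ft_torque': array([0.02525259, 0.02824892, 0.01143773]), 'finger_gap': 0.08549339202891407}
scene grater 0.89 [377. 247.] 8236 med [0.622 0.159 0.081] lo [0.511 0.07  0.014] hi [0.721 0.242 0.201] [172. 168. 161.]
scene grater 0.44 [380. 200.] 994 med [0.593 0.155 0.179] lo [0.332 0.125 0.002] hi [0.624 0.187 0.214] [125. 122. 116.]
scene cover_grip 0.79 [380. 200.] 1027 med [0.592 0.154 0.179] lo [0.348 0.122 0.002] hi [0.624 0.188 0.214] [126. 122. 116.]
scene cover_grip 0.17
[... 940 characters left out ...]
.536 0.121 0.168] hi [0.621 0.185 0.213] [110. 110. 108.]
top pusher 0.77 [394. 255.] 711 med [ 0.434 -0.153  0.082] lo [ 0.393 -0.184  0.077] hi [ 0.474 -0.131  0.124] [116. 114. 112.]
top pusher 0.62 [437. 264.] 754 med [ 0.414 -0.265  0.082] lo [ 0.372 -0.302  0.009] hi [ 0.453 -0.239  0.124] [107.  55. 132.]
top pusher 0.58 [402. 307.] 697 med [ 0.305 -0.172  0.083] lo [ 0.274 -0.215  0.077] hi [ 0.328 -0.136  0.125] [214. 129. 156.]
top pusher 0.57 [335. 270.] 759 med [ 0.388 -0.018  0.082] lo [ 0.355 -0.058  0.   ] hi [0.413 0.024 0.124] [180. 103. 122.]
top wide_pusher 0.88 [420. 181.] 1083 med [ 0.612 -0.221  0.082] lo [ 0.57  -0.264  0.001] hi [ 0.658 -0.189  0.125] [119. 115. 112.]
```

```bash
python3 - <<'E'
from h import *
f=np.load("top.npz"); w=f["w"]
from scipy.ndimage import label
def rect(name,c,rad,zlo,zhi):
    m=(np.hypot(w[...,0]-c[0],w[...,1]-c[1])<rad)&(w[...,2]>zlo)&(w[...,2]<zhi)
    p=w[m]; R=cv2.minAreaRect((p[:,:2]*1000).astype(np.float32)); 
    print(name,len(p),"c",np.round(R[0],1),"size",np.round(R[1],1),"ang",round(R[2],1),"zmed",np.median(p[:,2]).round(4))
rect("slim handle",(.434,-.155),.06,.11,.14)
rect("slim collar",(.434,-.155),.06,.074,.14)
rect("wide collar",(.612,-.225),.07,.074,.14)
rect("rib",(.578,.152),.06,.2,.23)
rect("cover",(.578,.152),.07,.172,.23)
rect("chute",(.578,.152),.09,.12,.23)
rect("rails",(.578,.152),.16,.155,.23)
rect("housing",(.58,.15),.18,.075,.09)
save("top.png",f["im"]); 
E
```

```text
slim handle 169 c [ 432.5 -157.5] size [18.4 49.6] ang 81.4 zmed 0.1217
slim collar 710 c [ 432.4 -158. ] size [52.1 83.7] ang 80.0 zmed 0.0822
wide collar 1026 c [ 613.5 -225.9] size [73.1 90.6] ang 80.7 zmed 0.0824
rib 136 c [578.8 153.4] size [44.2 14. ] ang 15.6 zmed 0.2115
cover 975 c [577.5 159.3] size [88.1 96. ] ang 15.0 zmed 0.1784
chute 1250 c [574.5 170.3] size [ 88.2 125.2] ang 15.6 zmed 0.1776
rails 1245 c [571.8 179.6] size [ 88.2 144.6] ang 15.6 zmed 0.1777
housing 3345 c [599.  153.4] size [240.7 147.8] ang 15.4 zmed 0.0799
```

View pics/a.png

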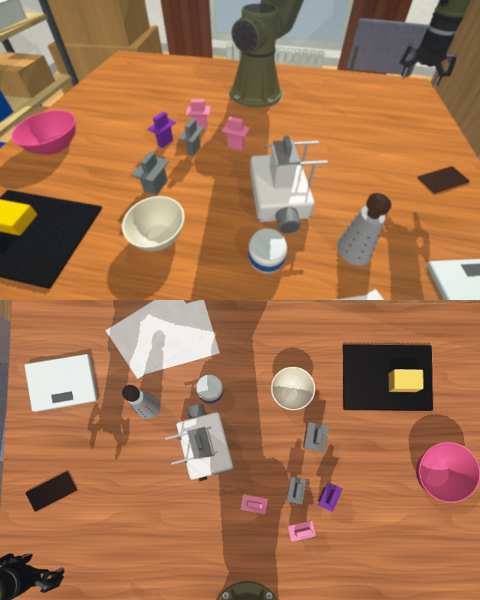

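Slim pusher is the grey one nearer the robot (full-res top pixel ~394,255); the larger grey one at (420,181) is the wide pusher. The grater slot's x axis is at yaw ≈15.5°, rails to +y. Moving above the rib.

```bash
python3 -m jog '[{"claw":1,"xyz":[0.034,-0.04,0.03],"rot":[0,0,8]},{"claw":1,"xyz":[0.034,-0.04,0.02],"rot":[0,0,8]},{"claw":1,"xyz":[0.034,-0.04,0.02],"rot":[0,0,8]},{"claw":1,"xyz":[0.034,-0.04,0],"rot":[0,0,8]},{"claw":1,"xyz":[0.034,-0.04,0],"rot":[0,0,7]}]' 40
python3 -m jog '[{"claw":0.2,"xyz":[0.034,-0.04,0],"rot":[0,0,0]},{"claw":0.2,"xyz":[0.034,-0.04,0],"rot":[0,0,0]},{"claw":0.2,"xyz":[0.034,-0.04,0],"rot":[0,0,0]},{"claw":0.2,"xyz":[0.034,-0.04,0],"rot":[0,0,0]},{"claw":0.2,"xyz":[0,0,0],"rot":[0,0,0]}]'
cat >> h.py <<'E'
from scipy.spatial.transform import Rotation as R
def tool():
    s=r.get_state(); Q=R.from_quat(s["ee_rot"]).as_matrix()
    print("t",round(s["t"],2),"tcp",s["eef_pos"].round(4),"yawY",np.degrees(np.arctan2(Q[1,1],Q[0,1])).round(2),"z",Q[:,2].round(3),"F",s["contact_force"].round(1),"gap",round(s["finger_gap"],4),"q",s["joint_positions"].round(2)); return s
def rect(w,name,c,rad,zlo,zhi):
    m=(np.hypot(w[...,0]-c[0],w[...,1]-c[1])<rad)&(w[...,2]>zlo)&(w[...,2]<zhi)
    p=w[m]; R_=cv2.minAreaRect((p[:,:2]*1000).astype(np.float32))
    print(name,len(p),"c",np.round(R_[0],1),"size",np.round(R_[1],1),"ang",round(R_[2],1),"zmed",np.median(p[:,2]).round(4))
E
python3 - <<'E'
from h import *
tool(); P=eyes.camera_params("wrist"); im,d=eyes.capture("wrist"); w=cloud("wrist",d,P)
rect(w,"rib",(.579,.153),.05,.2,.225); rect(w,"cover",(.579,.153),.07,.172,.225)
save("w1.png",im)
E
```

```text
t: 1.12
eef_pos: [0.4113, 0.3487, 0.3019]
ee_rot: [-0.136, 0.991, 0.0, 0.001]
contact_force: [0.5, 0.9, -0.0]
finger_gap: 0.0853
t: 1.75
eef_pos: [0.548, 0.1871, 0.3009]
ee_rot: [-0.132, 0.991, -0.0, 0.0]
contact_force: [-1.5, 1.0, -0.2]
finger_gap: 0.0512
t 1.75 tcp [0.548  0.1871 0.3009] yawY 105.13 z [ 0.    -0.001 -1.   ] F [-1.5  1.  -0.2] gap 0.0512 q [ 0.33  0.26  0.03  1.35 -0.    0.07]
rib 883 c [578.6 155. ] size [44.4 14.4] ang 15.5 zmed 0.2111
cover 4830 c [578.7 154.7] size [87.6 56.6] ang 15.1 zmed 0.1776
```

```bash
python3 -m jog '[{"claw":0.2,"xyz":[0.0307,-0.0327,0],"rot":[0,0,0.4]},{"claw":0.2,"xyz":[0,0,-0.03],"rot":[0,0,0]},{"claw":0.2,"xyz":[0,0,-0.04],"rot":[0,0,0]},{"claw":0.2,"xyz":[0,0,-0.03],"rot":[0,0,0]},{"claw":0.2,"xyz":[0,0,-0.015],"rot":[0,0,0]}]'
python3 -m jog '[{"claw":-1,"xyz":[0,0,0],"rot":[0,0,0]},{"claw":-1,"xyz":[0,0,0],"rot":[0,0,0]},{"claw":-1,"xyz":[0,0,0],"rot":[0,0,0]},{"claw":-1,"xyz":[0,0,0],"rot":[0,0,0]},{"claw":-1,"xyz":[0,0,0],"rot":[0,0,0]}]' 40
```

```text
t: 2.42
eef_pos: [0.5752, 0.1581, 0.1847]
ee_rot: [-0.138, 0.99, 0.0, -0.001]
contact_force: [-0.7, 0.3, -0.0]
finger_gap: 0.0508
t: 3.05
eef_pos: [0.5775, 0.1573, 0.1878]
ee_rot: [-0.137, 0.991, 0.0, 0.001]
contact_force: [-2.0, -0.9, 6.4]
finger_gap: 0.0136
```

```bash
python3 -m jog '[{"claw":-1,"xyz":[-0.0035,0.0125,0.001],"rot":[0,0,0]},{"claw":-1,"xyz":[-0.0035,0.0125,0],"rot":[0,0,0]},{"claw":-1,"xyz":[-0.0035,0.0125,0],"rot":[0,0,0]},{"claw":-1,"xyz":[-0.0035,0.0125,0],"rot":[0,0,0]},{"claw":-1,"xyz":[-0.0027,0.0096,0],"rot":[0,0,0]}]'
python3 -m jog '[{"claw":-1,"xyz":[-0.0008,0.0029,0],"rot":[0,0,0]},{"claw":-1,"xyz":[-0.0005,0.0019,0],"rot":[0,0,0]},{"claw":-1,"xyz":[-0.0005,0.0019,0],"rot":[0,0,0]},{"claw":-1,"xyz":[0,0,0],"rot":[0,0,0]},{"claw":-1,"xyz":[0,0,0],"rot":[0,0,0]}]'
```

```text
t: 3.68
eef_pos: [0.5608, 0.2179, 0.1878]
ee_rot: [-0.138, 0.99, -0.0, 0.001]
contact_force: [6.7, -8.4, 3.8]
finger_gap: 0.0133
t: 4.3
eef_pos: [0.5608, 0.2181, 0.1878]
ee_rot: [-0.136, 0.991, -0.006, 0.002]
contact_force: [9.5, -19.9, 5.5]
finger_gap: 0.0136
```

```bash
python3 -m jog '[{"claw":0.3,"xyz":[0.0008,-0.0029,0],"rot":[0,0,0]},{"claw":0.3,"xyz":[0,0,0],"rot":[0,0,0]},{"claw":0.3,"xyz":[0,0,0],"rot":[0,0,0]},{"claw":0.3,"xyz":[0,0,0.05],"rot":[0,0,0]},{"claw":0.3,"xyz":[0,0,0.06],"rot":[0,0,0]}]'
python3 -m jog '[{"claw":0.3,"xyz":[0,-0.02,0.06],"rot":[0,0,0]},{"claw":0.3,"xyz":[0,-0.03,0.03],"rot":[0,0,0]},{"claw":0.3,"xyz":[0,-0.03,0],"rot":[0,0,0]},{"claw":0.3,"xyz":[0,0,0],"rot":[0,0,0]},{"claw":0.3,"xyz":[0,0,0],"rot":[0,0,0]}]'
python3 - <<'E'
from h import *
tool(); P=eyes.camera_params("wrist"); im,d=eyes.capture("wrist"); w=cloud("wrist",d,P)
np.savez("w2.npz",im=im,w=w); save("w2.png",im)
rect(w,"rib",(.562,.214),.03,.2,.225)
rect(w,"rim",(.58,.148),.08,.16,.174)
P=eyes.camera_params("top"); im,d=eyes.capture("top"); wt=cloud("top",d,P); rect(wt,"rib top",(.562,.214),.03,.2,.225)
E
```

```text
t: 4.92
eef_pos: [0.5576, 0.2209, 0.297]
ee_rot: [-0.138, 0.99, -0.0, -0.002]
contact_force: [1.3, -0.2, 1.0]
finger_gap: 0.0556
t: 5.55
eef_pos: [0.5588, 0.1415, 0.3862]
ee_rot: [-0.138, 0.99, 0.0, -0.0]
contact_force: [0.1, 0.5, 0.3]
finger_gap: 0.0554
t 5.55 tcp [0.5588 0.1415 0.3862] yawY 105.83 z [-0.001  0.001 -1.   ] F [0.1 0.5 0.3] gap 0.0554 q [ 0.25  0.26  0.23  1.54  0.   -0.03]
rib 536 c [561.4 217.9] size [44.1 14.7] ang 15.5 zmed 0.2111
rim 2041 c [579.8 151.8] size [85.3 82.6] ang 15.9 zmed 0.1689
rib top 0 c [0. 0.] size [0. 0.] ang 0.0 zmed nan
  return _methods._mean(a, axis=axis, dtype=dtype,
  ret = ret.dtype.type(ret / rcount)
```

View pics/w2.png

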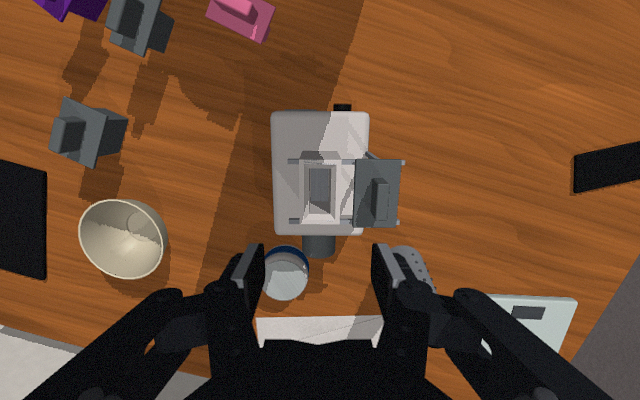

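```bash
cat > slot.py <<'E'
from h import *
def slot(w,yaw=15.5,c0=(.580,.149)):
    a=np.radians(yaw); ex=np.array([np.cos(a),np.sin(a)]); ey=np.array([-ex[1],ex[0]])
    d=w[...,:2]-np.array(c0); x=d@ex; y=d@ey; z=w[...,2]
    rim=(z>.166)&(z<.174)
    # hole: points well below rim, inside chute -> extents at deep level are occluded; use rim ring edges
    for nm,sel,v in (("x",rim&(abs(y)<.010),x),("y",rim&(abs(x)<.025)&(y<.035),y)):
        q=np.sort(v[sel]*1000); n=q[q<0];p=q[q>0]
        print(nm,"outer",n.min().round(1),p.max().round(1),"inner",n.max().round(1),p.min().round(1),"n",len(n),len(p))
if __name__=="__main__":
    f=np.load("w2.npz"); slot(f["w"])
    p=f["w"]; 
    im=f["im"][130:260,240:430]; save("w2c.png",cv2.resize(im,None,fx=4,fy=4,interpolation=cv2.INTER_CUBIC))
E
python3 slot.py
```

```text
x outer -41.4 41.9 inner -31.1 32.9 n 125 114
y outer -24.8 27.2 inner -14.5 17.0 n 297 293
```

```bash
python3 -m jog '[{"claw":0.3,"xyz":[-0.018,-0.043,0],"rot":[0,0,-6]},{"claw":0.3,"xyz":[-0.018,-0.043,0],"rot":[0,0,-6]},{"claw":0.3,"xyz":[-0.018,-0.043,0],"rot":[0,0,-6]},{"claw":0.3,"xyz":[-0.018,-0.043,0],"rot":[0,0,-6]},{"claw":0.3,"xyz":[-0.018,-0.043,-0.02],"rot":[0,0,-1.8]}]'
python3 -m jog '[{"claw":0.3,"xyz":[-0.018,-0.043,-0.03],"rot":[0,0,0]},{"claw":0.3,"xyz":[-0.018,-0.041,-0.04],"rot":[0,0,0]},{"claw":0.3,"xyz":[0,0,0],"rot":[0,0,0]},{"claw":0.3,"xyz":[0,0,0],"rot":[0,0,0]},{"claw":0.3,"xyz":[0,0,0],"rot":[0,0,0]}]'
python3 - <<'E'
from h import *
tool(); P=eyes.camera_params("wrist"); im,d=eyes.capture("wrist"); w=cloud("wrist",d,P)
save("w3.png",im)
rect(w,"handle",(.4325,-.158),.045,.115,.13)
rect(w,"collar",(.4325,-.158),.055,.077,.085)
E
```

```text
t: 6.28
eef_pos: [0.4694, -0.0747, 0.3672]
ee_rot: [0.087, 0.996, 0.0, 0.001]
contact_force: [0.1, -0.7, 0.2]
finger_gap: 0.0552
t: 6.9
eef_pos: [0.4344, -0.1574, 0.2977]
ee_rot: [0.086, 0.996, -0.0, 0.001]
contact_force: [-0.2, -0.9, -1.2]
finger_gap: 0.056
t 6.9 tcp [ 0.4344 -0.1574  0.2977] yawY 80.11 z [ 0.002 -0.    -1.   ] F [-0.2 -0.9 -1.2] gap 0.056 q [-0.35  0.03 -0.24  1.3   0.   -0.18]
handle 699 c [ 434.4 -157.2] size [16.9 50.3] ang 80.2 zmed 0.1211
collar 2033 c [ 433.7 -156.8] size [52.  83.1] ang 80.1 zmed 0.0803
```

View pics/w3.png

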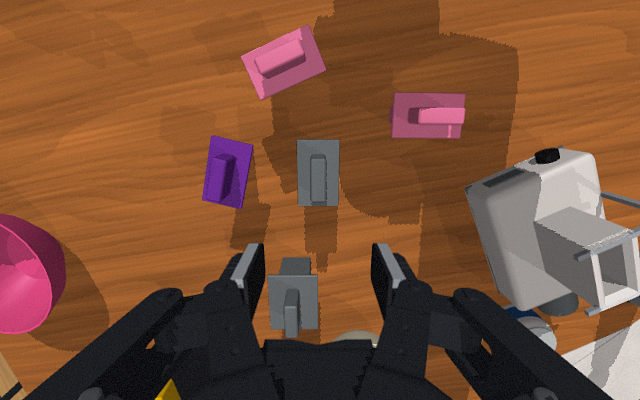

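```bash
python3 -m jog '[{"claw":0.3,"xyz":[0,0,-0.05],"rot":[0,0,0]},{"claw":0.3,"xyz":[0,0,-0.05],"rot":[0,0,0]},{"claw":0.3,"xyz":[0,0,-0.05],"rot":[0,0,0]},{"claw":0.3,"xyz":[0,0,-0.04],"rot":[0,0,0]},{"claw":0.3,"xyz":[0,0,-0.02],"rot":[0,0,0]}]'
python3 -m jog '[{"claw":-1,"xyz":[0,0,0],"rot":[0,0,0]},{"claw":-1,"xyz":[0,0,0],"rot":[0,0,0]},{"claw":-1,"xyz":[0,0,0],"rot":[0,0,0]},{"claw":-1,"xyz":[0,0,0],"rot":[0,0,0]},{"claw":-1,"xyz":[0,0,0],"rot":[0,0,0]}]' 70
python3 -c "
from h import *
tool()"
```

```text
t: 7.58
eef_pos: [0.4329, -0.1571, 0.085]
ee_rot: [0.086, 0.996, 0.0, -0.001]
contact_force: [0.2, -0.7, 1.2]
finger_gap: 0.0554
t: 8.2
eef_pos: [0.4345, -0.1585, 0.088]
ee_rot: [0.087, 0.996, -0.0, 0.001]
contact_force: [1.2, 1.9, 5.6]
finger_gap: 0.017
t 8.2 tcp [ 0.4345 -0.1585  0.088 ] yawY 80.01 z [ 0.003 -0.001 -1.   ] F [1.2 1.9 5.6] gap 0.017 q [-0.35  0.17 -0.58  0.82  0.   -0.18]
```

```bash
python3 -m jog '[{"claw":-1,"xyz":[0,0,0.03],"rot":[0,0,0]},{"claw":-1,"xyz":[0,0,0.05],"rot":[0,0,0]},{"claw":-1,"xyz":[0,0,0.05],"rot":[0,0,0]},{"claw":-1,"xyz":[0,0,0.05],"rot":[0,0,0]},{"claw":-1,"xyz":[0,0,0.03],"rot":[0,0,0]}]'
python3 -m jog '[{"claw":-1,"xyz":[0.014,0.03,0],"rot":[0,0,4]},{"claw":-1,"xyz":[0.019,0.04,0],"rot":[0,0,5]},{"claw":-1,"xyz":[0.019,0.04,0],"rot":[0,0,5]},{"claw":-1,"xyz":[0.019,0.04,0],"rot":[0,0,5]},{"claw":-1,"xyz":[0.019,0.04,0],"rot":[0,0,5]}]'
python3 -m jog '[{"claw":-1,"xyz":[0.019,0.04,0],"rot":[0,0,1.5]},{"claw":-1,"xyz":[0.019,0.04,0],"rot":[0,0,0]},{"claw":-1,"xyz":[0.018,0.038,0],"rot":[0,0,0]},{"claw":-1,"xyz":[0,0,0],"rot":[0,0,0]},{"claw":-1,"xyz":[0,0,0],"rot":[0,0,0]}]'
python3 - <<'E'
from h import *
tool(); P=eyes.camera_params("wrist"); im,d=eyes.capture("wrist"); w=cloud("wrist",d,P)
i2,d2=eyes.capture("scene")
save("w4.png",np.vstack([im,cv2.resize(i2[120:280,280:480],(640,512))])[::1][:912]) 
save("w4.png",cv2.resize(np.vstack([im,cv2.resize(i2[120:280,280:480],(640,512))]),(420,598)))
rect(w,"collar",(.58,.15),.07,.27,.285)
tool()
E
```

```text
t: 8.82
eef_pos: [0.4336, -0.1585, 0.2995]
ee_rot: [0.087, 0.996, -0.0, 0.002]
contact_force: [0.7, -0.3, -2.5]
finger_gap: 0.0169
t: 9.45
eef_pos: [0.5234, 0.033, 0.2967]
ee_rot: [-0.123, 0.992, -0.0, -0.0]
contact_force: [-0.1, -1.7, -2.1]
finger_gap: 0.017
t: 10.07
eef_pos: [0.5787, 0.1493, 0.2963]
ee_rot: [-0.135, 0.991, -0.0, -0.001]
contact_force: [-0.5, -0.5, -0.7]
finger_gap: 0.0172
t 10.07 tcp [0.5787 0.1493 0.2963] yawY 105.52 z [-0.001 -0.001 -1.   ] F [-0.5 -0.5 -0.7] gap 0.0172 q [ 0.25  0.29  0.07  1.35 -0.   -0.02]
collar 19 c [537.5 139.2] size [ 0.2 47.6] ang 15.6 zmed 0.2847
t 10.18 tcp [0.5787 0.1487 0.2967] yawY 105.45 z [-0. -0. -1.] F [-0.  -0.4 -0.6] gap 0.0169 q [ 0.25  0.29  0.07  1.35 -0.   -0.02]
```

View pics/w4.png

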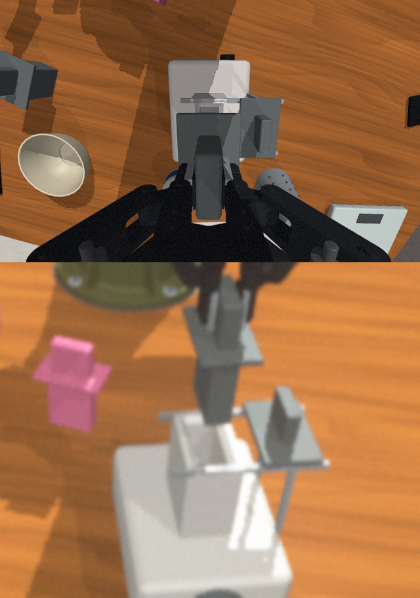

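```bash
python3 - <<'E'
from h import *
s=tool(); P=eyes.camera_params("wrist"); im,d=eyes.capture("wrist"); w=cloud("wrist",d,P)
a=np.radians(15.5); ex=np.array([np.cos(a),np.sin(a)]); ey=np.array([-ex[1],ex[0]])
dd=w[...,:2]-np.array([.5801,.1503]); x=dd@ex*1000;y=dd@ey*1000;z=w[...,2]*1000
print("tcp in slot", (s["eef_pos"][:2]-[.5801,.1503])@ex*1000,(s["eef_pos"][:2]-[.5801,.1503])@ey*1000)
m=(z>278)&(z<300)&(abs(x)<60)&(abs(y)<32)&(x<-15)
A=np.c_[x[m],y[m],np.ones(m.sum())]; print(m.sum(),np.linalg.lstsq(A,z[m],rcond=None)[0])
print("x",np.percentile(x[m],[0,2,50,98,100]).round(1),"y",np.percentile(y[m],[0,1,50,99,100]).round(1),"z",np.percentile(z[m],[1,50,99]))
h=(z>300)&(z<335)&(abs(x)<40)&(abs(y)<15)
print("handle",h.sum(),"x",np.percentile(x[h],[1,50,99]),"y",np.percentile(y[h],[1,50,99]),"z",np.percentile(z[h],[1,50,99]))
E
```

```text
t 10.18 tcp [0.5787 0.1487 0.2967] yawY 105.45 z [-0. -0. -1.] F [-0.  -0.4 -0.6] gap 0.0169 q [ 0.25  0.29  0.07  1.35 -0.   -0.02]
tcp in slot -1.7541275739157745 -1.1339794187381698
4786 [3.20514980e-02 5.09474169e-03 2.90306946e+02]
x [-44.6 -44.3 -32.2 -16.  -15. ] y [-27.1 -26.4  -0.9  24.3  25. ] z [285.9297494  289.12689317 297.64990974]
handle 6226 x [-27.61049982 -11.66203667  20.21022692] y [-14.16872186  -0.97894666  13.18406269] z [301.935758   329.73034559 334.08355887]
```

```bash
python3 -m jog '[{"claw":-1,"xyz":[0.002,0.0016,0],"rot":[0,0,0]},{"claw":-1,"xyz":[0,0,-0.015],"rot":[0,0,0]},{"claw":-1,"xyz":[0,0,-0.013],"rot":[0,0,0]},{"claw":-1,"xyz":[0,0,0],"rot":[0,0,0]},{"claw":-1,"xyz":[0,0,0],"rot":[0,0,0]}]' 70
python3 - <<'E'
from h import *
s=tool(); P=eyes.camera_params("wrist"); im,d=eyes.capture("wrist"); w=cloud("wrist",d,P)
a=np.radians(15.5); ex=np.array([np.cos(a),np.sin(a)]); ey=np.array([-ex[1],ex[0]])
dd=w[...,:2]-np.array([.5801,.1503]); x=dd@ex*1000;y=dd@ey*1000;z=w[...,2]*1000
print("tcp in slot", (s["eef_pos"][:2]-[.5801,.1503])@ex*1000,(s["eef_pos"][:2]-[.5801,.1503])@ey*1000)
m=(z>255)&(z<266)&(abs(x)<60)&(abs(y)<32)&(x<-28)
A=np.c_[x[m],y[m],np.ones(m.sum())]; print(m.sum(),np.linalg.lstsq(A,z[m],rcond=None)[0])
print("x",np.percentile(x[m],[0,2,50,98,100]).round(1),"y",np.percentile(y[m],[0,1,50,99,100]).round(1),"z",np.percentile(z[m],[1,50,99]))
E
```

```text
t: 10.85
eef_pos: [0.581, 0.1513, 0.2684]
ee_rot: [-0.135, 0.991, -0.0, -0.0]
contact_force: [-0.4, -0.4, -1.7]
finger_gap: 0.017
t 10.85 tcp [0.581  0.1513 0.2684] yawY 105.5 z [-0. -0. -1.] F [-0.4 -0.4 -1.7] gap 0.017 q [ 0.25  0.3   0.02  1.29 -0.   -0.02]
tcp in slot 1.175348541965728 0.750355177151593
2631 [6.18765909e-02 5.08454033e-03 2.62871943e+02]
x [-41.8 -41.5 -35.2 -28.2 -28. ] y [-25.1 -24.4   0.9  26.   26.9] z [257.34137047 260.79957968 262.27066336]
```

```bash
python3 -m jog '[{"claw":-1,"xyz":[0,-0.0008,-0.004],"rot":[0,0,0]},{"claw":-1,"xyz":[0,0,-0.007],"rot":[0,0,0]},{"claw":-1,"xyz":[0,0,-0.007],"rot":[0,0,0]},{"claw":-1,"xyz":[0,0,-0.007],"rot":[0,0,0]},{"claw":-1,"xyz":[0,0,0],"rot":[0,0,0]}]'
python3 -c "
from h import *
tool()"
```

```text
t: 11.52
eef_pos: [0.5806, 0.1504, 0.2426]
ee_rot: [-0.135, 0.991, -0.0, -0.001]
contact_force: [-0.0, -0.0, -1.4]
finger_gap: 0.017
t 11.53 tcp [0.5806 0.1504 0.2426] yawY 105.51 z [-0.001 -0.    -1.   ] F [-0.  -0.  -1.4] gap 0.017 q [ 0.25  0.31 -0.03  1.24  0.   -0.02]
```

```bash
python3 -m jog '[{"claw":-1,"xyz":[0,0,-0.008],"rot":[0,0,0]},{"claw":-1,"xyz":[0,0,-0.008],"rot":[0,0,0]},{"claw":-1,"xyz":[0,0,-0.008],"rot":[0,0,0]},{"claw":-1,"xyz":[0,0,-0.008],"rot":[0,0,0]},{"claw":-1,"xyz":[0,0,-0.008],"rot":[0,0,0]}]'
python3 -m jog '[{"claw":-1,"xyz":[0,0,-0.004],"rot":[0,0,0]},{"claw":-1,"xyz":[0,0,-0.004],"rot":[0,0,0]},{"claw":-1,"xyz":[0,0,-0.004],"rot":[0,0,0]},{"claw":-1,"xyz":[0,0,-0.003],"rot":[0,0,0]},{"claw":-1,"xyz":[0,0,0],"rot":[0,0,0]}]'
python3 -c "
from h import *
tool()"
```

```text
t: 12.15
eef_pos: [0.5811, 0.1505, 0.203]
ee_rot: [-0.135, 0.991, -0.0, -0.0]
contact_force: [-0.2, -0.1, -1.4]
finger_gap: 0.0171
t: 12.78
eef_pos: [0.5811, 0.1506, 0.189]
ee_rot: [-0.135, 0.991, 0.0, 0.0]
contact_force: [-2.8, -0.4, 5.7]
finger_gap: 0.0172
t 12.78 tcp [0.5811 0.1506 0.189 ] yawY 105.5 z [ 0.  0. -1.] F [-2.8 -0.4  5.7] gap 0.0172 q [ 0.25  0.33 -0.12  1.12  0.   -0.02]
```

```bash
python3 -m jog '[{"claw":-1,"xyz":[0,0,-0.002],"rot":[0,0,0]},{"claw":-1,"xyz":[0,0,-0.002],"rot":[0,0,0]},{"claw":-1,"xyz":[0,0,-0.0015],"rot":[0,0,0]},{"claw":-1,"xyz":[0,0,-0.001],"rot":[0,0,0]},{"claw":-1,"xyz":[0,0,0],"rot":[0,0,0]}]'
python3 -m jog '[{"claw":-1,"xyz":[0,0,-0.0005],"rot":[0,0,0]},{"claw":-1,"xyz":[0,0,-0.0005],"rot":[0,0,0]},{"claw":-1,"xyz":[0,0,0],"rot":[0,0,0]},{"claw":-1,"xyz":[0,0,0],"rot":[0,0,0]},{"claw":-1,"xyz":[0,0,0],"rot":[0,0,0]}]' 90
python3 -c "
from h import *
tool()"
```

```text
t: 13.4
eef_pos: [0.5812, 0.1507, 0.1832]
ee_rot: [-0.135, 0.991, 0.0, 0.001]
contact_force: [-3.6, -0.9, 8.6]
finger_gap: 0.0171
t: 14.02
eef_pos: [0.5812, 0.1507, 0.1832]
ee_rot: [-0.135, 0.991, 0.0, 0.001]
contact_force: [-7.0, -0.9, 14.6]
finger_gap: 0.0166
t 14.03 tcp [0.5812 0.1507 0.1832] yawY 105.5 z [ 0.002  0.    -1.   ] F [-7.  -0.9 14.6] gap 0.0166 q [ 0.25  0.34 -0.13  1.11  0.   -0.02]
```

```bash
python3 -m jog '[{"claw":-1,"xyz":[-0.0005,0,-0.0005],"rot":[0,0,0]},{"claw":-1,"xyz":[0,0,-0.0005],"rot":[0,0,0]},{"claw":-1,"xyz":[0,0,0],"rot":[0,0,0]},{"claw":-1,"xyz":[0,0,0],"rot":[0,0,0]},{"claw":-1,"xyz":[0,0,0],"rot":[0,0,0]}]'
python3 - <<'E'
from h import *
tool(); P=eyes.camera_params("wrist"); im,d=eyes.capture("wrist"); w=cloud("wrist",d,P)
a=np.radians(15.5); ex=np.array([np.cos(a),np.sin(a)]); ey=np.array([-ex[1],ex[0]])
dd=w[...,:2]-np.array([.5801,.1503]); x=dd@ex*1000;y=dd@ey*1000;z=w[...,2]*1000
for lo in range(-44,-24,4):
    m=(z>165)&(z<185)&(abs(y)<24)&(x>lo)&(x<lo+4); print("collar x",lo,m.sum(),np.median(z[m]).round(1))
m=(z>200)&(z<225)&(y>35)&(y<110)&(abs(x)<30); print("rib y",np.percentile(y[m],[1,50,99]).round(1))
i2,d2=eyes.capture("scene"); ws=cloud("scene",d2)
dd=ws[...,:2]-np.array([.5801,.1503]); x=dd@ex*1000;y=dd@ey*1000;z=ws[...,2]*1000
for lo in range(-44,44,11):
    m=(z>165)&(z<185)&(abs(y)<24)&(x>lo)&(x<lo+11); print("scene collar x",lo,m.sum(),np.median(z[m]).round(1) if m.any() else "")
save("w5.png",cv2.resize(np.vstack([im,cv2.resize(i2[120:280,280:480],(640,512),interpolation=cv2.INTER_CUBIC)]),(420,598)))
tool()
E
```

```text
t: 14.65
eef_pos: [0.5812, 0.1507, 0.1831]
ee_rot: [-0.135, 0.991, 0.0, 0.002]
contact_force: [-7.3, -2.3, 18.4]
finger_gap: 0.0173
t 14.65 tcp [0.5812 0.1507 0.1831] yawY 105.5 z [ 0.003  0.001 -1.   ] F [-7.3 -2.3 18.4] gap 0.0173 q [ 0.25  0.33 -0.13  1.1  -0.   -0.02]
collar x -44 674 173.0
collar x -40 700 175.5
collar x -36 682 175.5
collar x -32 670 175.4
collar x -28 786 175.6
rib y [62.3 67.3 76.1]
scene collar x -44 12 176.6
scene collar x -33 14 177.5
scene collar x -22 15 176.6
scene collar x -11 22 177.0
scene collar x 0 46 177.3
scene collar x 11 60 177.0
scene collar x 22 123 177.4
scene collar x 33 195 175.6
t 14.75 tcp [0.5812 0.1507 0.1831] yawY 105.5 z [ 0.003  0.001 -1.   ] F [-6.9 -0.9 18.6] gap 0.0167 q [ 0.25  0.33 -0.13  1.1  -0.   -0.02]
```

View pics/w5.png

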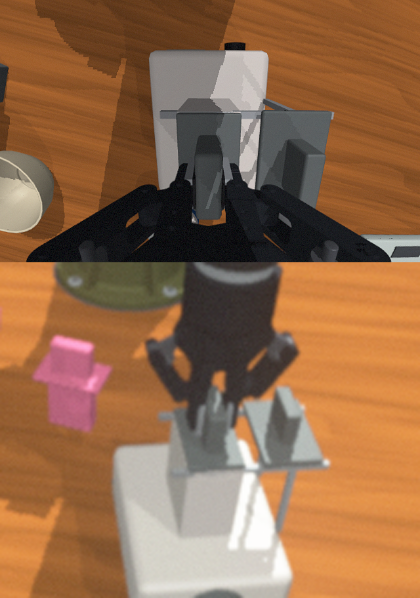

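```bash
python3 -c "
from h import *
r.job_done(); tool()"
```

```text
the job is handed in; nothing more can be done
the job is handed in; nothing more can be done
```

The grater is ready to run and the job is handed in. The cover is fully open, and the slim grey pusher is pressed down in the chute with the gripper still holding its handle. It took about 14.8 s of the 58 s.

- **Cover:** I gripped the rib and slid it about 63 mm until it hit the end stop, where the force rose to about 20 N. In the last picture the rib was about 69 mm from the slot centre against a nominal 70 mm. That is within the 2 mm calibration, so I take it as still open.
- **Pusher:** The blade went into the slot with almost no side force at first. The collar's top then measured 175.5 mm high with the wrist camera and about 177 mm with the scene camera; 176 mm means it is seated on the rim. It lies level.
- **Hold:** I am pressing down with about 18.5 N, and the last extra push moved the pusher no further. The grip force is set to 90 N.
- **Disagreed:** Just before insertion, the wrist camera's depth suggested the pusher was tilted 2–3.5°. The level collar after seating doesn't bear that out. About 7 N of side force along x remained at the end.
- **Not measured:** I didn't re-measure the wide pusher, bowl, tub and hand grater. No move went near enough to touch them.

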